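Close the coaster mould

ROBOT

A 6-joint arm with a two-finger parallel gripper is mounted at the origin on the work surface. World frame = base frame: x ahead of the robot, y to its left, z up, the work surface at z = 0. Lengths are in m, angles in rad, forces in N, time in s.
With the tool pointing down it reaches from about 0.375 to 0.975 m from the base axis. Payload 3.8 kg.
Tool frame: the origin (TCP) lies at the very end of the fingers, on their centre line; the grasp point (between the pads) lies 19 mm behind it; z points along the fingers, y is the line along which they close (so a half turn about z gives the same grasp; the last joint's range is limited). The gripper opens to 85 mm and grips with 20 to 120 N. Pads are 22 mm wide; open, the fingers measure 114 mm over their backs; the gripper's body (76 mm by 85 mm) begins 54 mm behind the grasp point. The pads swing forward as they close: fully open they stand 13 mm farther back than shut.
Start: joints at [-1.348, 0.264, 1.604, -0, 1.274, -0.037], TCP at [0.173, -0.652, 0.231] pointing down, gripper open.
Joint ranges: [-2.63, 2.63], [-0.94, 2.18], [0.31, 2.57], [-1.31, 4.45], [0, 2.66], [-2.55, 2.55]. Speed limits (rad/s): [2.57, 2.57, 3.14, 3.14, 3.14, 3.14].

INTERFACE

Orientations are given as a unit quaternion [w, x, y, z].
In Python, from station import arm gives the robot as it stands.
- The arm moves only by the tool drive_tool, never from a script. Its argument "increments" is a list that holds one entry, the list of rows, each a list of 4 numbers: the shift along the tool's x, y, z in m, then the turn about the tool's z in degrees. In form: [[[tx, ty, tz, roll], ...]]. A call has 1 to 12 rows; each row is the pose to reach, as a shift and turn from the pose commanded when the call began, along the tool's axes at that moment; what a row does not reach only later rows make up. A row lasts 1/8 s, in which the tool goes at most 62.5 mm and 10.7 degrees, less where a joint would pass 70% of its speed; a pose out of reach is approached as far as the arm can. A call with a gripper value outside its range is refused whole. "gripper" is the opening, from -1 (shut) to 1 (fully open), set as the call begins (left out, the last holds). The fingers move at their own pace and stop on an object; the grip force is fixed at half the most. Time passes only in rows, so rows that repeat a pose let the fingers close. It gives the time, the measured TCP pose, the force, the opening and the grip force at its end, in the units of the state.
- arm.observe(): the state, without advancing time (a new reading comes with each control period).
- arm.read_camera(name): name is "scene" or "top" or "wrist"; returns the picture (400x640x3 uint8, red, green, blue); there is no depth.
- arm.get_calibration(name): a dict with "camera_matrix" (3x3 intrinsics, pixels), "rvec" (rotation vector, rad) and "tvec" (3), from world to camera coordinates, as OpenCV has them. Camera axes: x right, y down, z forward; pixel columns grow to the right and rows downward; lengths in m; the calibration is good to about 2 mm. A picture is of the moment at which its call begins: read the wrist's pose just before it. get_calibration takes no time and is no camera call; for the wrist camera it gives the pose at the moment of the call.
- arm.finish_job(): hands the job in; it is judged then, once.
The state is a dict: "clock": time; "qpos": joint angles; "dq": joint speeds; "joint_torque": joint torques, N m; "tool_pos": TCP position; "eef_rot": TCP orientation; "wrist_force": force on the tool from outside, world axes, zero at the start; "torque": the same for the moment, N m; "grip_width": opening from 0.0 (shut) to 1.0 (fully open); "grip_force": force on a finger pad.
Only numpy, scipy, OpenCV 4.12 (cv2) and the standard library are available. Lean on these libraries where they do the work, as an engineer would, in place of code of your own. Each camera call takes 0.05 s, during which the arm holds its last target. There are 200 camera calls.

TASK

Close the coaster mould: pick up the aluminium top plate by its handle, turn it so that its large and small holes match the mould's large and small pins, and lower it gently over the pins, without dropping it, until it rests flush on the mould. Then swing the yellow keeper bar by its red knob across the plate until it clicks fully home in its catch. Leave the other things on the table where they are.

Things in the scene. Friction and masses are not known exactly. Their poses are not given: they have to be found in the camera images.
- plate: loose bare aluminium top plate, 130 (x) x 120 (y) x 12 mm thick, about 0.45 kg. Through holes on its x axis: 18 mm wide at x = -50 (the end edged with orange stripes), 12 mm wide at x = +50. Black handle bar on top along x, 62 long, 14 wide, 24 to 38 mm above the plate's face. Origin: centre of the underside, z up. Starts flat on the table, its x axis within 60 degrees of the mould's
- plate_handle (a point): middle of the plate's handle bar, 43 mm above the plate's underside; pinch the bar across its 14 mm width (along the plate's y)
- hole_large (a point): centre of the 18 mm hole at the plate's underside
- hole_small (a point): centre of the 12 mm hole at the plate's underside
- mould: lower mould half, fixed: dark steel on a blue bed, 210 (x) x 150 (y) mm, flat upper face 30 mm above the table. Steel pins on its x axis: 16 mm wide at x = -50 (orange stripe at that end), 10 mm wide at x = +50, both 24 mm tall, tapered over the top 9. Origin: midway between the pins, at table height. With the plate on, its underside lies on the face, its x and y axes along the mould's
- pin_large (a point): foot of the 16 mm pin, at the mould's upper face (30 mm up)
- pin_small (a point): foot of the 10 mm pin, at the mould's upper face (30 mm up)
- keeper (a joint): angle of the yellow keeper bar about its upright hinge (mould x = +92, y = +48), rad: 0 shut against its stop (bar along the mould's x, over the plate's +y edge, knob at mould x = -85, y = +48), up to 1.35 open (swung to +y). Friction keeps it where it is left. In the last 0.08 rad it rides over a sprung ball (about 5 N at the knob), which then holds it shut
- keeper_knob (a point): middle of the red knob, an upright cylinder 18 mm wide, 38 tall on the keeper bar, 177 mm from its hinge; this point is 72 mm above the table, the knob's top 91. The bar is 16 wide and 8 thick, its underside 45 mm above the table, 3 mm over the seated plate
- keeper_hinge (a point): the keeper bar's hinge axis, at the height of the bar's underside (45 mm)
- drill: bystander, leave it alone: blue and black cordless drill standing on its battery, 75 x 190 x 210 tall (mm); origin: centre of its underside
- spray: bystander, leave it alone: clear spray bottle with black trigger head, 70 across, 190 tall (mm); origin: centre of its underside
- tile: bystander, leave it alone: finished pressed coaster of multicoloured plastic chips, 90 x 90 x 6, lying flat (mm); origin: centre of its underside
- clamp: bystander, leave it alone: black and yellow spring clamp lying flat, 150 x 75 x 24 (mm); origin: underside, at its pivot
- screwdriver: bystander, leave it alone: yellow-handled screwdriver, about 190 long, lying flat (mm)
- jar: bystander, leave it alone: clear plastic jar with green lid, 72 across, 100 tall (mm); origin: centre of its underside
Not all that is in view belongs to the job. Several things have the shape of the plate; the one meant has the colours described above.

How it is judged:
By the outcome, as a careful person would: the job done as asked, in the order asked, and still so for the second after the job is handed in, with the robot touching nothing.
It also fails if it takes over 58 s, if anything falls off the work surface, if the arm or the gripper's body presses on something with over 40 N, if the wrist force passes 120 N, or if a joint passes its speed limit or range.

## Working session

There is one attempt and no reset: what is moved stays moved. The work goes in short steps, Python scripts to look and compute and a tool call to move; the robot and the scene stay as the last step left them, time stands still between calls to the robot, and variables do not carry over. Pictures are saved under pics/ and viewed, at most 10 in all, crops included, and the job is handed in when it is done.

Besides the shell and the picture viewer there is one more tool, called after "Call:" as name(argument=value, ...), one argument or row to a line, values as JSON. drive_tool: Moves the arm, as the interface text tells. Its arguments: {"type":"object","properties":{"increments":{"type":"array"},"gripper":{"type":"number"}},"required":["increments"]}

```bash
mkdir -p pics; python3 - <<'E'
from station import arm
import cv2
print(arm.observe())
for n in ("scene","top"):
    im=arm.read_camera(n); cv2.imwrite(f"pics/{n}0.png",cv2.cvtColor(im,cv2.COLOR_RGB2BGR)); print(n,arm.get_calibration(n))
E
```

```text
{'clock': 0.0, 'qpos': array([-1.34792383e+00,  2.64740705e-01,  1.60542268e+00,  2.50147969e-05,
        1.27370252e+00, -3.69263368e-02]), 'dq': array([ 1.07499135e-03, -2.16981970e-03,  1.99318390e-03,  1.62604258e-04,
       -3.36432641e-04, -1.38149620e-05]), 'joint_torque': array([-1.74191664e-03, -5.15118778e+01, -3.67311609e+01, -2.17918214e-04,
        1.30705704e-02,  3.83041780e-06]), 'tool_pos': array([ 0.17321993, -0.65161293,  0.22994414]), 'eef_rot': array([-1.13282729e-03,  9.91574763e-01,  1.29530677e-01, -9.36198078e-05]), 'wrist_force': array([ 1.87054947, -0.03902547,  0.40534735]), 'torque': array([ 0.00912948,  0.00162643, -0.02268246]), 'grip_force': 0.0, 'grip_width': 0.9981070076634839}
scene {'camera_matrix': array([[511.61239789,   0.        , 324.00018683],
       [  0.        , 511.61239789, 200.94187931],
       [  0.        ,   0.        ,   1.        ]]), 'rvec': array([ 2.35136309,  0.8451003 , -0.28871347]), 'tvec': array([-0.45737708, -0.24555084,  1.96329401])}
top {'camera_matrix': array([[361.16863587,   0.        , 317.42672357],
       [  0.        , 361.16863587, 192.31234048],
       [  0.        ,   0.        ,   1.        ]]), 'rvec': array([ 2.09564189, -2.15778873,  0.17525988]), 'tvec': array([0.01453078, 0.57560284, 1.10867986])}
```

View pics/top0.png

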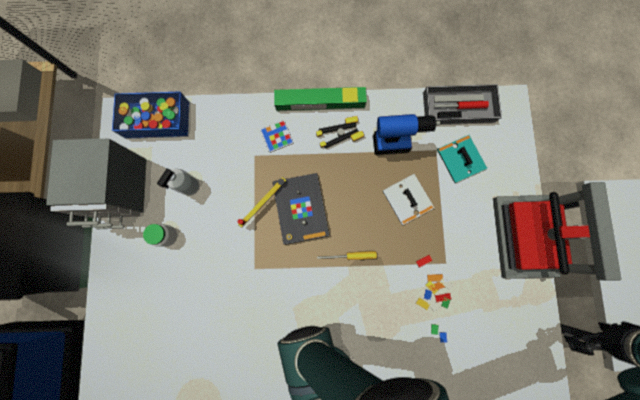

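View pics/scene0.png

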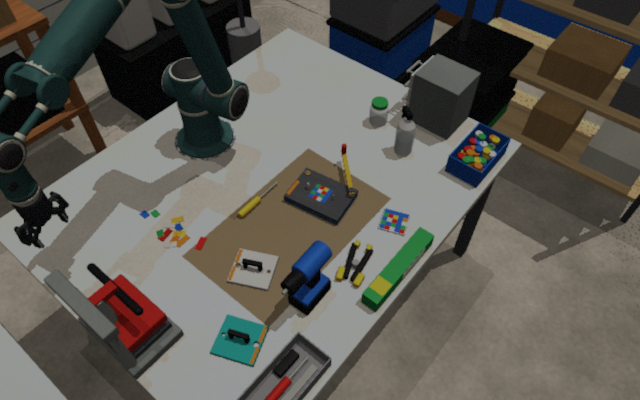

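The top view shows the bare plate at about (408,200) and the mould at (302,208). The keeper is open, with its red knob at (240,223) and its hinge near (284,181). The scene view has the plate at (252,268) and the mould at (320,195). I'll enlarge both.

```bash
python3 - <<'E'
import cv2
a=cv2.imread("pics/top0.png")[150:270,230:450]
cv2.imwrite("pics/topc.png",cv2.resize(a,(792,432),interpolation=cv2.INTER_CUBIC)) # 3.6x
b=cv2.imread("pics/scene0.png")[140:300,215:375]
cv2.imwrite("pics/scenec.png",cv2.resize(b,(592,592),interpolation=cv2.INTER_CUBIC)) # 3.7x
E
```

```text
(no output)
```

View pics/topc.png

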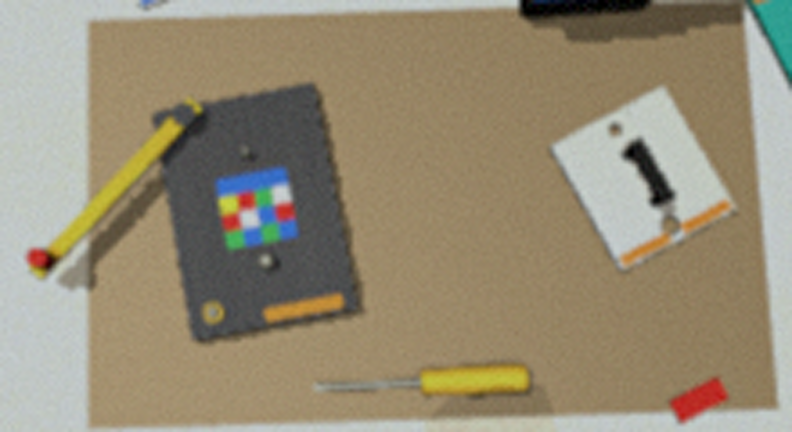

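View pics/scenec.png

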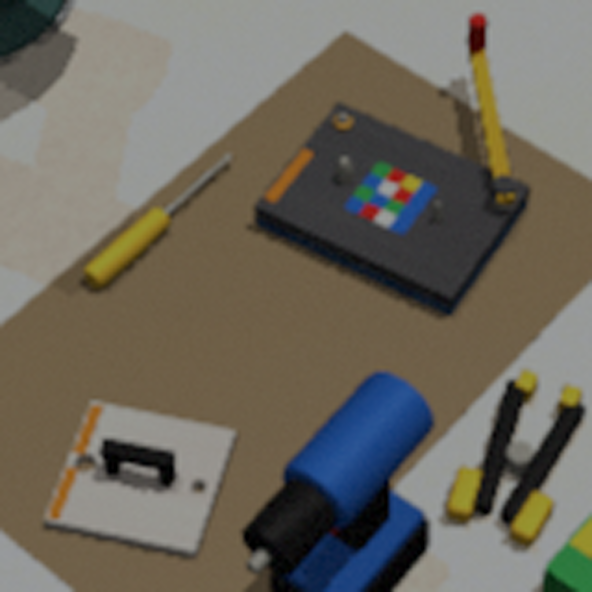

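```bash
cat > geo.py <<'E'
import numpy as np, cv2
def ray(cal,uv):
    K,r,t=(np.asarray(cal[k],float) for k in("camera_matrix","rvec","tvec"))
    R=cv2.Rodrigues(r)[0]; d=R.T@np.linalg.inv(K)@np.array([*uv,1.]); return -R.T@t.ravel(), d/np.linalg.norm(d)
def tri(*rs):
    A=sum(np.eye(3)-np.outer(d,d) for c,d in rs); b=sum((np.eye(3)-np.outer(d,d))@c for c,d in rs)
    return np.linalg.solve(A,b)
def atz(r,z): return r[0]+r[1]*(z-r[0][2])/r[1][2]
E
python3 - <<'E'
from station import arm; from geo import *
np.set_printoptions(precision=4,suppress=True)
T,S=arm.get_calibration("top"),arm.get_calibration("scene")
P={"handle":((649,174),(138,456),.05),"pA":((666,88),(236,431),.012),"pB":((736,211),(96,402),.012),"pC":((622,270),(46,524),.012),"pD":((552,147),(195,554),.012),
"holeL":((671,226),(86,462),.012),"holeS":((615,129),(198,486),.012),"pinLtip":((267,262),(344,160),.054),"pinStip":((247,152),(436,203),.054),
"mA":((152,117),(528,186),.03),"mB":((315,85),(450,305),.03),"mC":((361,310),(257,210),.03),"mD":((196,341),(340,104),.03),"knobtop":((39,257),(478,19),.091),"hinge":((190,112),(505,188),.053)}
# order check by projection of top->scene
for k,(a,b,z) in P.items():
    ra=ray(T,(229.5+(a[0]+.5)/3.6,149.5+(a[1]+.5)/3.6)); rb=ray(S,(214.5+(b[0]+.5)/3.7,139.5+(b[1]+.5)/3.7))
    print(k,tri(ra,rb),atz(ra,z)[:2],atz(rb,z)[:2])
E
```

```text
handle [ 0.5512 -0.3001  0.035 ] [ 0.5485 -0.2967] [ 0.5592 -0.3051]
pA [ 0.6248 -0.2819  0.1242] [ 0.6343 -0.3278] [ 0.587  -0.2201]
pB [ 0.5193 -0.3315  0.1239] [ 0.5179 -0.3828] [ 0.4738 -0.2755]
pC [ 0.4649 -0.3263 -0.138 ] [ 0.4673 -0.2756] [ 0.5272 -0.3863]
pD [ 0.5928 -0.2622 -0.1324] [ 0.5821 -0.2192] [ 0.6411 -0.3282]
holeL [ 0.5072 -0.3229  0.008 ] [ 0.5059 -0.3228] [ 0.5102 -0.3234]
holeS [ 0.5977 -0.2789  0.0088] [ 0.5971 -0.2781] [ 0.5991 -0.2801]
pinLtip [0.4813 0.0445 0.0496] [0.4801 0.0433] [0.4846 0.0427]
pinStip [0.5796 0.0597 0.0493] [0.5784 0.059 ] [0.5823 0.0572]
mA [0.6197 0.148  0.022 ] [0.6177 0.1465] [0.6237 0.143 ]
mB [ 0.6466 -0.0025  0.0161] [ 0.643 -0.003] [ 0.653  -0.0101]
mC [ 0.44   -0.0359  0.0194] [ 0.4372 -0.0381] [ 0.4484 -0.0392]
mD [0.4161 0.1115 0.0229] [0.4141 0.1088] [0.422  0.1089]
knobtop [0.4875 0.2365 0.0885] [0.4866 0.2352] [0.4894 0.2354]
hinge [0.6179 0.1109 0.052 ] [0.6165 0.1094] [0.6193 0.1118]
```

The crops show the following:
- **Plate (top crop):** the holes are at (671,226) and (615,129), and the handle is at (649,174).
- **Mould (top crop):** the pins are at (267,262) and (247,152).
- **Keeper (top crop):** the knob is at (39,258).

The triangulated heights agree with the given ones to about 5 mm. I'll refine this with the wrist camera, mould first.

```bash
cat >> geo.py <<'E'
from scipy.spatial.transform import Rotation as Ro
def rot(q): return Ro.from_quat([q[1],q[2],q[3],q[0]]).as_matrix()
def delta(o,p,yaw=None):
    R=rot(o["eef_rot"]); d=R.T@(np.asarray(p)-o["tool_pos"]); y0=np.degrees(np.arctan2(R[1,0],R[0,0]))
    print("shift",d.round(4),"yaw now",y0.round(2),"roll",None if yaw is None else round(y0-yaw,2))
E
python3 - <<'E'
from station import arm; from geo import *
np.set_printoptions(precision=4,suppress=True)
T=arm.get_calibration("top"); o=arm.observe()
for uv in ((375,118),(376,150),(412,152),(418,135),(435,130),(435,117)): print(uv,atz(ray(T,uv),.18)[:2],atz(ray(T,uv),.06)[:2])
W=arm.get_calibration("wrist"); c,d=ray(W,(W["camera_matrix"][0,2],W["camera_matrix"][1,2])); R=rot(o["eef_rot"])
print("cam in tool",R.T@(c-o["tool_pos"]),R.T@d,W["camera_matrix"][0,0], "up dir", R.T@ray(W,(320,0))[1])
delta(o,(.52,.06,.30),9.1)
E
```

```text
(375, 118) [ 0.7699 -0.1788] [ 0.8166 -0.1988]
(376, 150) [ 0.6723 -0.1762] [ 0.7074 -0.196 ]
(412, 152) [ 0.663  -0.2797] [ 0.6971 -0.3118]
(418, 135) [ 0.7137 -0.3009] [ 0.7537 -0.3355]
(435, 130) [ 0.7273 -0.3515] [ 0.769  -0.3921]
(435, 117) [ 0.7672 -0.3549] [ 0.8136 -0.3958]
cam in tool [ 0.0816 -0.0009 -0.1421] [-0.316  -0.0004  0.9488] 308.98117326522106 up dir [0.2465 0.011  0.9691]
shift [ 0.5179 -0.5989 -0.0687] yaw now 14.89 roll 5.79
```

Call:
drive_tool(
  increments=[
    [[0.03,-0.035,-0.035,0],[0.07,-0.08,-0.07,1],[0.11,-0.13,-0.07,2],[0.15,-0.175,-0.07,3],[0.19,-0.22,-0.07,4],[0.23,-0.265,-0.07,5],[0.27,-0.31,-0.07,6],[0.31,-0.36,-0.07,6],[0.35,-0.405,-0.07,6],[0.39,-0.45,-0.07,6],[0.43,-0.5,-0.07,6],[0.46,-0.535,-0.07,6]],
  ],
)

```text
clock: 1.6
tool_pos: [0.4808, -0.0147, 0.3009]
eef_rot: [-0.0, 0.997, 0.078, -0.0]
wrist_force: [0.5, -0.7, -0.5]
grip_width: 0.996
grip_force: 0.0
```

Call:
drive_tool(
  increments=[
    [[0.03,-0.03,0,0],[0.05,-0.055,0,0],[0.057,-0.063,0,0],[0.057,-0.063,0,0]],
  ],
)

```text
clock: 2.1
tool_pos: [0.5268, 0.054, 0.3007]
eef_rot: [0.0, 0.997, 0.078, -0.001]
wrist_force: [-0.3, -0.2, -0.1]
grip_width: 0.997
grip_force: 0.0
```

```bash
cat > snap.py <<'E'
import sys,json,cv2
from station import arm; from geo import *
n=sys.argv[1]; o=arm.observe(); W=arm.get_calibration("wrist"); im=arm.read_camera("wrist")
cv2.imwrite(f"pics/{n}.png",cv2.cvtColor(im,cv2.COLOR_RGB2BGR))
json.dump({k:np.asarray(v).tolist() for k,v in {**W,**{a:o[a] for a in("tool_pos","eef_rot","clock")}}.items()},open(f"pics/{n}.json","w"))
print(o["clock"],o["tool_pos"],np.abs(o["dq"]).max())
E
python3 snap.py w1
```

```text
2.1 [0.5268474  0.05397051 0.30074067] 0.020162128335162798
```

View pics/w1.png

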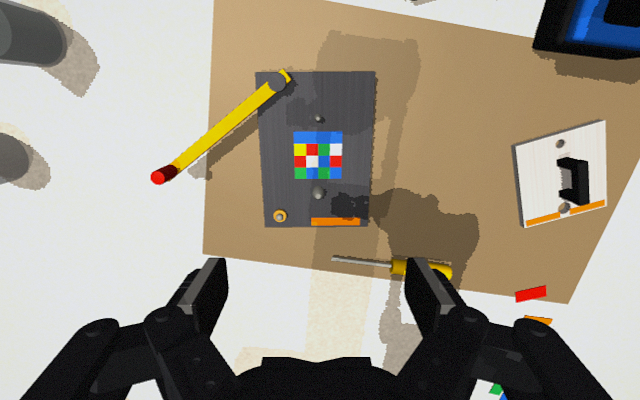

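The wrist view puts the mould pins at (318,192) large and (319,119) small, with the knob at (160,177). The plate is also visible at (562,178). I'll take a second, lower view.

Call:
drive_tool(
  increments=[
    [[0.015,0,0.03,0],[0.03,0,0.07,0],[0.05,0,0.1,0],[0.05,0,0.1,0],[0.05,0,0.1,0]],
  ],
)

```text
clock: 2.78
tool_pos: [0.5764, 0.0607, 0.2022]
eef_rot: [0.0, 0.997, 0.077, 0.0]
wrist_force: [0.3, 0.0, -0.2]
grip_width: 1.0
grip_force: 0.0
```

```bash
python3 snap.py w2; python3 - <<'E'
import cv2,numpy as np,json
from geo import *
a=cv2.imread("pics/w1.png")[60:240,250:390]; a=cv2.resize(a,None,fx=3,fy=3,interpolation=cv2.INTER_CUBIC)
# find where pins go in w2
W=json.load(open("pics/w2.json"))
for p in ((.482,.0445,.03),(.58,.059,.03)): print(cv2.projectPoints(np.array(p),np.array(W["rvec"]),np.array(W["tvec"]),np.array(W["camera_matrix"]),None)[0].ravel())
b=cv2.imread("pics/w2.png")[60:260,250:390]; b=cv2.resize(b,None,fx=2.7,fy=2.7,interpolation=cv2.INTER_CUBIC)
c=np.zeros((540,800,3),np.uint8); c[:540,:420]=a; c[:540,420:420+378]=b
cv2.imwrite("pics/cmp.png",c)
E
```

```text
2.775 [0.57635958 0.06071428 0.20224184] 0.02008805673437245
[318.13376406 258.37692689]
[318.98195272 174.27922431]
```

View pics/cmp.png

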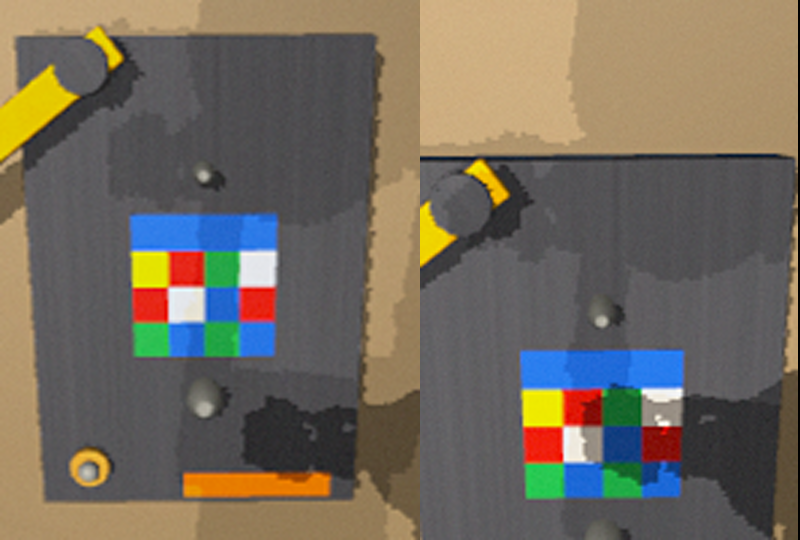

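The composite shows, in w1 crop pixels, the pin tips at (205,178) and (205,404) and the mould corners at (16,37), (376,35), (354,499) and (44,499). In w2 the small pin's tip is at crop (601,321).

```bash
python3 - <<'E'
from geo import *; import json
np.set_printoptions(precision=4,suppress=True)
A,B=(json.load(open(f"pics/w{i}.json")) for i in(1,2))
f=lambda u,v:ray(A,(249.5+(u+.5)/3,59.5+(v+.5)/3)); g=lambda u,v:ray(B,(249.5+(u-420+.5)/2.7,59.5+(v+.5)/2.7))
ps,pl=f(205,178),f(205,404)
print("small tri",tri(ps,g(601,321)),"at .054",atz(ps,.054),atz(g(601,321),.054),"large",atz(pl,.054))
print("corner tri",tri(f(16,37),g(388,158)),tri(f(376,35),g(793,157)))
C=np.array([atz(f(*p),.03)[:2] for p in((16,37),(376,35),(354,499),(44,499))]); print(C,C.mean(0))
e=C[0]+C[1]-C[2]-C[3]; print("yaw corners",np.degrees(np.arctan2(e[1],e[0])),[np.linalg.norm(C[i]-C[i-1]) for i in range(4)])
s,l=atz(ps,.054),atz(pl,.054); d=s-l; print("yaw pins",np.degrees(np.arctan2(d[1],d[0])),np.linalg.norm(d),(s+l)/2)
from station import arm
o=arm.observe(); delta(o,(.535,-.31,.20),26.1); 
# plate in w1
for uv in((564,208),(560,143),(572,167)): print(atz(ray(A,uv),.012))
print("knob",atz(ray(A,(159,178)),.091),"hinge",atz(f(80,68),.053))
E
```

```text
small tri [0.5798 0.061  0.0479] at .054 [0.5802 0.0607 0.054 ] [0.5813 0.0617 0.054 ] large [0.4848 0.0455 0.054 ]
corner tri [0.6228 0.1486 0.0208] [ 0.6468 -0.0016  0.021 ]
[[ 0.6223  0.1463]
 [ 0.6461 -0.0004]
 [ 0.4407 -0.0347]
 [ 0.4174  0.1136]] [0.5317 0.0562]
yaw corners 9.273210380359114 [np.float64(0.20747848884843023), np.float64(0.14867432636010727), np.float64(0.20825830273025117), np.float64(0.15007624810992465)]
yaw pins 9.042860557722044 0.0966574221389774 [0.5325 0.0531 0.054 ]
shift [-0.0983  0.3601  0.0029] yaw now 8.84 roll -17.26
[ 0.5071 -0.3213  0.012 ]
[ 0.5974 -0.2768  0.012 ]
[ 0.5678 -0.3073  0.012 ]
knob [0.4874 0.2353 0.091 ] hinge [0.6141 0.116  0.053 ]
```

Call:
drive_tool(
  increments=[
    [[-0.01,0.03,-0.03,0],[-0.02,0.075,-0.07,-3],[-0.03,0.12,-0.098,-6],[-0.04,0.165,-0.098,-9],[-0.05,0.21,-0.098,-12],[-0.06,0.255,-0.098,-15],[-0.07,0.3,-0.098,-17.3],[-0.08,0.34,-0.098,-17.3],[-0.083,0.354,-0.098,-17.3],[-0.083,0.354,-0.098,-17.3],[-0.083,0.354,-0.098,-17.3]],
  ],
)

```text
clock: 4.2
tool_pos: [0.5494, -0.2997, 0.2999]
eef_rot: [-0.0, 0.974, 0.227, 0.0]
wrist_force: [0.1, -0.5, 0.2]
grip_width: 1.002
grip_force: 0.0
```

```bash
python3 snap.py w3; python3 - <<'E'
import cv2,numpy as np,json
from geo import *
out=np.zeros((600,800,3),np.uint8)
def proj(n,p):
    W=json.load(open(f"pics/{n}.json")); return cv2.projectPoints(np.array(p),np.array(W["rvec"]),np.array(W["tvec"]),np.array(W["camera_matrix"]),None)[0].ravel()
L=[("w1",(.484,.0452,.042)),("w1",(.58,.0603,.042)),("w2",(.484,.0452,.042)),("w2",(.58,.0603,.042)),("w3",(.5071,-.322,.012)),("w3",(.5974,-.2775,.012))]
for i,(n,p) in enumerate(L):
    u,v=np.round(proj(n,p)).astype(int); u0,v0=u-15,v-16
    c=cv2.imread(f"pics/{n}.png")[v0:v0+33,u0:u0+30]; r=cv2.resize(c,None,fx=8,fy=8,interpolation=cv2.INTER_CUBIC)
    y,x=(i%2)*280,(i//2)*260; out[y:y+264,x:x+240]=r; print(i,n,"corner",u0,v0,"at",x,y)
cv2.imwrite("pics/pins.png",out)
E
```

```text
4.2 [ 0.54936891 -0.2997457   0.29993643] 0.010138365619989742
0 w1 corner 303 176 at 0 0
1 w1 corner 303 103 at 0 280
2 w2 corner 303 246 at 260 0
3 w2 corner 303 161 at 260 280
4 w3 corner 302 174 at 520 0
5 w3 corner 302 102 at 520 280
```

View pics/pins.png

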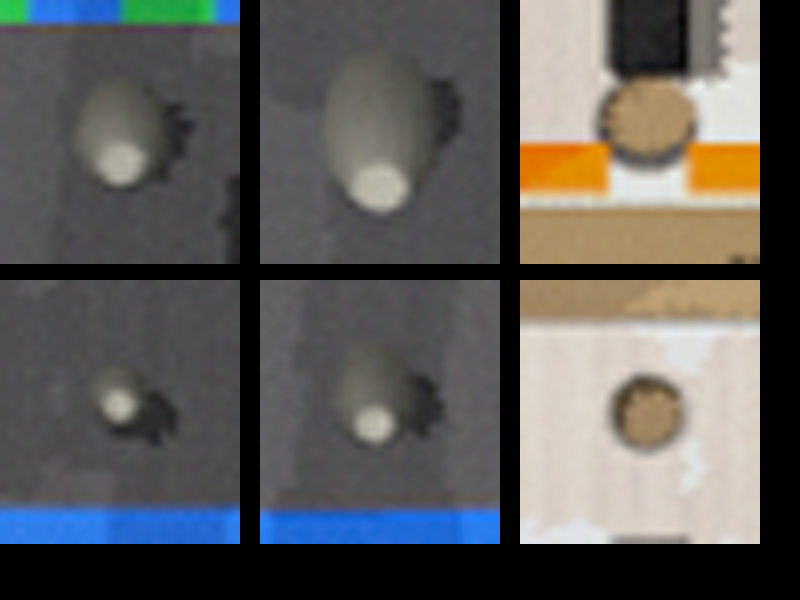

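The enlargements give these full-image centres:
- **Pin tips in w1:** large (317.8,195.8), small (317.4,118.2).
- **Pin tips in w2:** large (317.6,268.9), small (316.8,178.6).
- **Holes in w3:** large (317.6,188.7), small (317.5,118.2).

```bash
python3 - <<'E'
from geo import *; import json
np.set_printoptions(precision=4,suppress=True)
W={i:json.load(open(f"pics/w{i}.json")) for i in(1,2,3)}
L1,S1,L2,S2=ray(W[1],(317.8,195.8)),ray(W[1],(317.4,118.2)),ray(W[2],(317.6,268.9)),ray(W[2],(316.8,178.6))
print("tri L,S",tri(L1,L2),tri(S1,S2))
def rep(n,l,s):
    d=s-l; print(n,l,s,"mid",(l+s)/2,"len",np.linalg.norm(d),"yaw",np.degrees(np.arctan2(d[1],d[0])))
def tool(W,p): return rot(W["eef_rot"]).T@(p-np.array(W["tool_pos"]))
for z in(.054,.048): rep("w1",atz(L1,z),atz(S1,z)); rep("w2",atz(L2,z),atz(S2,z))
H=[ray(W[3],(317.6,188.7)),ray(W[3],(317.5,118.2))]
for z in(.012,.006): rep("plate",atz(H[0],z),atz(H[1],z))
for n,c in W.items():
    R=rot(c["eef_rot"]); cc=ray(c,(320,200))[0]; print(n,"yaw",np.degrees(np.arctan2(R[1,0],R[0,0])),"cam",cc, tool(c,cc))
E
```

```text
tri L,S [0.4828 0.0454 0.0542] [0.581  0.0616 0.0529]
w1 [0.4827 0.0455 0.054 ] [0.5811 0.0616 0.054 ] mid [0.5319 0.0535 0.054 ] len 0.09964601169223716 yaw 9.311921874687105
w2 [0.4827 0.0454 0.054 ] [0.5813 0.0616 0.054 ] mid [0.532  0.0535 0.054 ] len 0.09991380807160322 yaw 9.343046954127411
w1 [0.4808 0.0451 0.048 ] [0.5807 0.0615 0.048 ] mid [0.5307 0.0533 0.048 ] len 0.10118378609918631 yaw 9.311921874687112
w2 [0.4791 0.0448 0.048 ] [0.5797 0.0613 0.048 ] mid [0.5294 0.053  0.048 ] len 0.10197783890665509 yaw 9.343046954127418
plate [ 0.5083 -0.3217  0.012 ] [ 0.5973 -0.2776  0.012 ] mid [ 0.5528 -0.2996  0.012 ] len 0.09931702686074574 yaw 26.384623912469472
plate [ 0.5067 -0.3225  0.006 ] [ 0.597  -0.2778  0.006 ] mid [ 0.5519 -0.3002  0.006 ] len 0.10070228758972158 yaw 26.384623912469497
1 yaw 8.942639195054058 cam [0.6074 0.0676 0.4428] [ 0.0815 -0.0009 -0.1422]
2 yaw 8.819972281951555 cam [0.6567 0.0742 0.3444] [ 0.0815 -0.0009 -0.1422]
3 yaw 26.231567167926297 cam [ 0.6223 -0.2629  0.4422] [ 0.0818 -0.0008 -0.1422]
```

Call:
drive_tool(
  increments=[
    [[0.003,0.0014,0.04,-0.15],[0.003,0.0014,0.09,-0.15],[0.003,0.0014,0.14,-0.15],[0.003,0.0014,0.19,-0.15],[0.003,0.0014,0.23,-0.15],[0.003,0.0014,0.255,-0.15],[0.003,0.0014,0.268,-0.15],[0.003,0.0014,0.275,-0.15],[0.003,0.0014,0.275,-0.15]],
  ],
  gripper=0,
)

```text
clock: 5.38
tool_pos: [0.553, -0.3008, 0.0249]
eef_rot: [0.0, 0.974, 0.228, 0.0]
wrist_force: [0.3, 0.5, 0.1]
grip_width: 0.504
grip_force: 0.0
```

Call:
drive_tool(
  increments=[
    [[0,0,0,0],[0,0,0,0],[0,0,0,0],[0,0,0,0],[0,0,0,0],[0,0,0,0]],
  ],
  gripper=-1,
)

```text
clock: 6.12
tool_pos: [0.5534, -0.3014, 0.0258]
eef_rot: [0.001, 0.974, 0.228, 0.001]
wrist_force: [-1.2, 0.4, 7.0]
grip_width: 0.152
grip_force: 60.5
```

Call:
drive_tool(
  increments=[
    [[0,0,-0.008,0],[0,0,-0.025,0],[0,0,-0.055,0],[0,0,-0.09,0],[0,0,-0.12,0],[0,0,-0.13,0],[0,0,-0.13,0],[0,0,-0.13,0]],
  ],
)

```text
clock: 7.12
tool_pos: [0.5513, -0.3002, 0.1523]
eef_rot: [-0.001, 0.974, 0.228, -0.001]
wrist_force: [0.0, -0.8, -5.0]
grip_width: 0.152
grip_force: 59.1
```

```bash
python3 snap.py w4; python3 - <<'E'
from station import arm; from geo import *
delta(arm.observe(),(.532,.0525,.155),9.33); print(arm.observe()["wrist_force"],arm.observe()["torque"])
import cv2; a=cv2.imread("pics/w4.png")[60:360,140:500]; cv2.imwrite("pics/w4c.png",cv2.resize(a,None,fx=2,fy=2,interpolation=cv2.INTER_CUBIC))
E
```

```text
7.125 [ 0.55128076 -0.3001852   0.15233512] 0.008338245101093093
shift [ 0.1392 -0.3246 -0.0022] yaw now 26.33 roll 17.0
[ 1.06456482  0.26913908 -4.70893399] [-0.00578034  0.03653386 -0.00787848]
```

View pics/w4c.png

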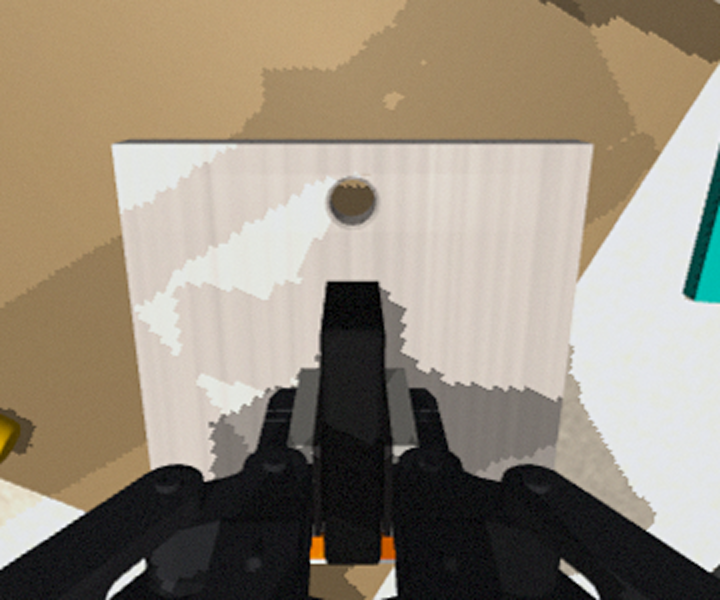

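The plate is held level. The small hole is at crop (352,201), and the +x edge corners are at (113,144) and (593,144).

```bash
python3 - <<'E'
from geo import *; import json
np.set_printoptions(precision=4,suppress=True)
W=json.load(open("pics/w4.json")); R=rot(W["eef_rot"]); t=np.array(W["tool_pos"])
def tp(u,v,z=.0135):
    c,d=ray(W,(139.5+(u+.5)/2,59.5+(v+.5)/2)); c,d=R.T@(c-t),R.T@d; return c+d*(z-c[2])/d[2]
for z in (.0115,.0135,.0155):
    a,b,h=tp(113,144,z),tp(593,144,z),tp(352,201,z)
    e=b-a; print(z,"edge",a,b,"len",np.linalg.norm(e),"ang",np.degrees(np.arctan2(-e[0],e[1])),"hole",h)
    print(" side pts",tp(149,465,z),tp(560,460,z))
# expected from pre-grasp w3: plate (.5528,-.2996) yaw 26.38 vs TCP at grip
g=np.array([.5534,-.3014]);y=np.radians(26.35);print("pre-grasp centre in tool",np.array([[np.cos(y),np.sin(y)],[np.sin(y),-np.cos(y)]])@(np.array([.5528,-.2996])-g))
E
```

```text
0.0115 edge [ 0.065  -0.0594  0.0115] [0.0649 0.058  0.0115] len 0.11738833171535241 ang 0.023842094799633368 hole [ 0.0508 -0.0009  0.0115]
 side pts [-0.0271 -0.0602  0.0115] [-0.0254  0.0595  0.0115]
0.0135 edge [ 0.0647 -0.0601  0.0135] [0.0647 0.0588 0.0135] len 0.11891614975726807 ang 0.02384209479963049 hole [ 0.0504 -0.0009  0.0135]
 side pts [-0.0285 -0.0609  0.0135] [-0.0268  0.0603  0.0135]
0.0155 edge [ 0.0645 -0.0609  0.0155] [0.0645 0.0596 0.0155] len 0.12044396779918369 ang 0.023842094799634287 hole [ 0.05   -0.0009  0.0155]
 side pts [-0.03   -0.0617  0.0155] [-0.0282  0.0611  0.0155]
pre-grasp centre in tool [ 0.0003 -0.0019]
```

Call:
drive_tool(
  increments=[
    [[0.01,-0.02,0,1],[0.028,-0.065,0,4],[0.046,-0.11,0,7],[0.065,-0.155,0,10],[0.083,-0.2,0,13],[0.102,-0.24,0,16],[0.12,-0.28,0,17],[0.132,-0.307,0,17],[0.138,-0.321,0,17],[0.139,-0.3245,0,17],[0.139,-0.3245,0,17],[0.139,-0.3245,0,17]],
  ],
)

```text
clock: 8.68
tool_pos: [0.5332, 0.0506, 0.1542]
eef_rot: [0.0, 0.997, 0.081, -0.0]
wrist_force: [0.4, -0.9, -3.4]
grip_width: 0.147
grip_force: 59.3
```

Call:
drive_tool(
  increments=[
    [[0,0,0.02,0],[0,0,0.045,0],[0,0,0.06,0],[0,0,0.06,0],[0,0,0.06,0]],
  ],
)

```text
clock: 9.3
tool_pos: [0.5339, 0.0514, 0.0951]
eef_rot: [0.0, 0.997, 0.081, 0.001]
wrist_force: [-0.5, 0.3, -4.8]
grip_width: 0.149
grip_force: 59.2
```

```bash
python3 - <<'E'
from station import arm; from geo import *
for i in range(3):
    o=arm.observe(); print(o["clock"]); delta(o,(.5321,.0527,.0815),9.33); arm.read_camera("top")
E
```

```text
9.3
shift [-0.0016 -0.0016  0.0136] yaw now 9.31 roll -0.02
9.35
shift [-0.0019 -0.0015  0.0139] yaw now 9.32 roll -0.01
9.4
shift [-0.002  -0.0014  0.014 ] yaw now 9.33 roll -0.0
```

Call:
drive_tool(
  increments=[
    [[-0.001,-0.001,0,0],[-0.0019,-0.0015,0.003,0],[-0.0019,-0.0015,0.007,0],[-0.0019,-0.0015,0.011,0],[-0.0019,-0.0015,0.011,0]],
  ],
)

```text
clock: 10.07
tool_pos: [0.5304, 0.0528, 0.0826]
eef_rot: [-0.0, 0.997, 0.081, -0.001]
wrist_force: [-0.9, -0.7, -4.7]
grip_width: 0.151
grip_force: 59.3
```

```bash
python3 snap.py w5; python3 - <<'E'
from station import arm; from geo import *
delta(arm.observe(),(.5321,.0527,.0815),9.33)
import cv2; a=cv2.imread("pics/w5.png")[130:190,285:345]; b=cv2.imread("pics/w5.png")[60:360,140:500]
c=np.zeros((600,800,3),np.uint8); c[:480,:480]=cv2.resize(a,(480,480),interpolation=cv2.INTER_CUBIC); c[:260,485:797]=cv2.resize(b,(312,260))
cv2.imwrite("pics/w5c.png",c)
E
```

```text
10.075 [0.53042101 0.0527816  0.08257536] 0.006938407654424005
shift [0.0014 0.0003 0.0013] yaw now 9.33 roll 0.0
```

View pics/w5c.png

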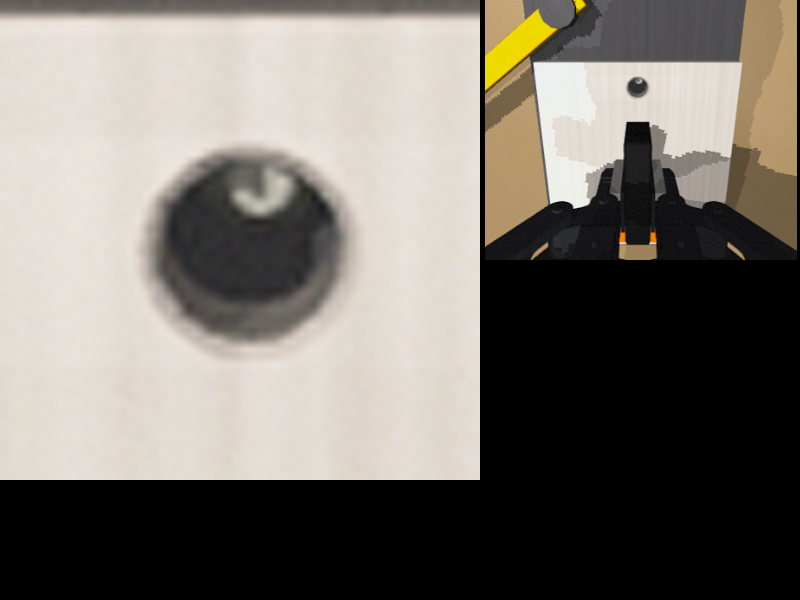

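The small pin's tip shows through the small hole at crop (262,190). It sits about 1.2 mm toward +x and 0.6 mm toward +y of the hole's axis, which matches the pose error reading. I'll correct that and lower.

Call:
drive_tool(
  increments=[
    [[0.0013,0.0005,0,0],[0.0013,0.0005,0.001,0],[0.0013,0.0005,0.003,0],[0.0013,0.0005,0.005,0],[0.0013,0.0005,0.007,0],[0.0013,0.0005,0.009,0],[0.0013,0.0005,0.011,0],[0.0013,0.0005,0.011,0]],
  ],
)

```text
clock: 11.12
tool_pos: [0.5321, 0.0525, 0.072]
eef_rot: [-0.0, 0.997, 0.081, -0.0]
wrist_force: [0.6, 0.1, -5.4]
grip_width: 0.153
grip_force: 59.3
```

```bash
python3 - <<'E'
from station import arm; from geo import *
for i in range(2):
    o=arm.observe(); delta(o,(.5321,.0527,.0558),9.33); print(o["wrist_force"],o["torque"]); arm.read_camera("top")
E
```

```text
shift [ 0.     -0.0002  0.0162] yaw now 9.34 roll 0.01
[ 0.63091978  0.10082008 -5.37072686] [ 0.0033654  -0.0723075   0.01368093]
shift [-0.0001 -0.0002  0.0164] yaw now 9.33 roll 0.0
[ 0.02726483 -0.03263611 -5.22631824] [ 0.0191442   0.04106583 -0.0136217 ]
```

Call:
drive_tool(
  increments=[
    [[0,0,0.001,0],[0,0,0.003,0],[0,0,0.005,0],[0,0,0.007,0],[0,0,0.009,0],[0,0,0.0105,0],[0,0,0.012,0],[0,0,0.012,0]],
  ],
)

```text
clock: 12.22
tool_pos: [0.5322, 0.0525, 0.0601]
eef_rot: [0.0, 0.997, 0.081, -0.0]
wrist_force: [-0.0, -0.5, -5.2]
grip_width: 0.15
grip_force: 59.3
```

Call:
drive_tool(
  increments=[
    [[0,0,0.0005,0],[0,0,0.0015,0],[0,0,0.0025,0],[0,0,0.0035,0],[0,0,0.0043,0],[0,0,0.0043,0]],
  ],
)

```text
clock: 12.98
tool_pos: [0.5324, 0.0525, 0.056]
eef_rot: [0.0, 0.997, 0.081, 0.0]
wrist_force: [-0.1, 0.4, -4.9]
grip_width: 0.153
grip_force: 59.4
```

Call:
drive_tool(
  increments=[
    [[0,0,0.0005,0],[0,0,0.001,0],[0,0,0.001,0]],
  ],
)

```text
clock: 13.35
tool_pos: [0.5324, 0.0525, 0.0558]
eef_rot: [0.0, 0.997, 0.081, -0.0]
wrist_force: [-5.2, 0.9, 5.4]
grip_width: 0.153
grip_force: 60.6
```

Call:
drive_tool(
  increments=[
    [[0,0,0.0005,0],[0,0,0.001,0],[0,0,0.001,0]],
  ],
)

```text
clock: 13.72
tool_pos: [0.5324, 0.0525, 0.0557]
eef_rot: [0.0, 0.997, 0.081, -0.0]
wrist_force: [-7.5, -0.1, 12.9]
grip_width: 0.154
grip_force: 61.7
```

The plate bottomed at TCP z 0.0557 against an expected 0.0558, with the contact force rising, so it is seated. Next: unload, release and lift clear.

Call:
drive_tool(
  increments=[
    [[0,0,-0.001,0],[0,0,-0.0015,0]],
  ],
)

```text
clock: 13.98
tool_pos: [0.5324, 0.0525, 0.0558]
eef_rot: [0.0, 0.997, 0.081, 0.0]
wrist_force: [-3.2, -1.3, 1.4]
grip_width: 0.149
grip_force: 60.3
```

Call:
drive_tool(
  increments=[
    [[0,0,0,0],[0,0,0,0],[0,0,0,0],[0,0,0,0],[0,0,-0.02,0],[0,0,-0.06,0],[0,0,-0.11,0],[0,0,-0.13,0],[0,0,-0.13,0]],
  ],
  gripper=0,
)

```text
clock: 15.1
tool_pos: [0.5341, 0.0526, 0.1879]
eef_rot: [0.0, 0.997, 0.081, 0.003]
wrist_force: [0.2, -0.3, -0.4]
grip_width: 0.5
grip_force: 0.0
```

```bash
python3 - <<'E'
from station import arm; from geo import *
o=arm.observe(); delta(o,(.4874,.2353,.16),136.9); print(o["qpos"],o["wrist_force"])
E
```

```text
shift [-0.0166 -0.1879  0.0277] yaw now 9.34 roll -127.56
[ 5.17713381e-02  3.13924754e-02  1.95135493e+00 -1.80470770e-05
  1.15371460e+00  1.45962540e+00] [ 0.24309361 -0.31189769 -0.4054    ]
```

Call:
drive_tool(
  increments=[
    [[-0.001,-0.01,0,-10],[-0.003,-0.03,0,-20.6],[-0.005,-0.055,0,-31.2],[-0.007,-0.08,0,-41.8],[-0.009,-0.105,0,-52.4],[-0.011,-0.13,0,-63],[-0.013,-0.15,0.01,-73.6],[-0.015,-0.17,0.02,-84.2],[-0.016,-0.184,0.027,-94.8],[-0.0166,-0.1879,0.028,-105.4],[-0.0166,-0.1879,0.028,-116],[-0.0166,-0.1879,0.028,-126.6]],
  ],
)

```text
clock: 16.6
tool_pos: [0.4841, 0.2348, 0.155]
eef_rot: [-0.001, 0.372, 0.928, -0.001]
wrist_force: [-0.2, -0.1, -0.3]
grip_width: 0.503
grip_force: 0.0
```

Call:
drive_tool(
  increments=[
    [[0,0,0,-1],[0,0,0,-1],[0,0,0,-1]],
  ],
)

```text
clock: 16.98
tool_pos: [0.4853, 0.2351, 0.157]
eef_rot: [-0.0, 0.368, 0.93, -0.0]
wrist_force: [-0.7, -0.3, 0.3]
grip_width: 0.5
grip_force: 0.0
```

```bash
python3 snap.py w6; python3 - <<'E'
from station import arm; from geo import *
import cv2,json
o=arm.observe(); delta(o,(.4874,.2353,.061),136.9); print(o["qpos"])
# red centroid of knob in wrist image
im=cv2.cvtColor(cv2.imread("pics/w6.png"),cv2.COLOR_BGR2HSV)
m=cv2.inRange(im,(0,150,80),(6,255,255))|cv2.inRange(im,(174,150,80),(180,255,255))
n,l,s,c=cv2.connectedComponentsWithStats(m)
for i in range(1,n):
    if s[i][4]>80: print(s[i],c[i])
W=json.load(open("pics/w6.json")); P=lambda z:cv2.projectPoints(np.array([.4874,.2353,z]),np.array(W["rvec"]),np.array(W["tvec"]),np.array(W["camera_matrix"]),None)[0].ravel()
print("expected top/bottom px",P(.091),P(.053))
E
```

```text
16.975 [0.48528455 0.23508759 0.15702886] 0.0075776214256793595
shift [-0.0014  0.0015  0.0962] yaw now 136.85 roll -0.05
[ 4.04905393e-01  6.79232544e-02  1.97289497e+00  1.79733220e-05
  1.10110920e+00 -4.12863606e-01]
[308 189  24  35 586] [320.06313993 207.33959044]
expected top/bottom px [317.02303869 216.48570788] [316.89130003 199.71195229]
```

The knob blob is centred at (320,207), about 2 mm toward tool +y of where I expected it. I'll lower with the fingers straddling it, then narrow.

Call:
drive_tool(
  increments=[
    [[-0.0014,0.0038,0.02,0],[-0.0014,0.0038,0.05,0],[-0.0014,0.0038,0.075,0],[-0.0014,0.0038,0.09,0],[-0.0014,0.0038,0.096,0],[-0.0014,0.0038,0.096,0]],
  ],
)

```text
clock: 17.77
tool_pos: [0.4893, 0.2372, 0.0617]
eef_rot: [0.0, 0.367, 0.93, 0.0]
wrist_force: [-0.9, 0.0, -1.1]
grip_width: 0.498
grip_force: 0.0
```

Call:
drive_tool(
  increments=[
    [[0,0,0,0],[0,0,0,0],[0,0,0,0]],
  ],
  gripper=-0.4,
)

```text
clock: 18.15
tool_pos: [0.4895, 0.2372, 0.0621]
eef_rot: [0.0, 0.367, 0.93, 0.0]
wrist_force: [-0.1, 0.2, 0.4]
grip_width: 0.299
grip_force: 0.0
```

Call:
drive_tool(
  increments=[
    [[-0.0001,-0.006,0,-2],[-0.001,-0.018,0,-6],[-0.0027,-0.0305,0,-10],[-0.0052,-0.0425,0,-14],[-0.0086,-0.0542,0,-18],[-0.0128,-0.0657,0,-22],[-0.0178,-0.077,0,-26],[-0.0235,-0.0877,0,-30],[-0.03,-0.098,0,-34],[-0.0372,-0.108,0,-38],[-0.041,-0.1128,0,-40],[-0.041,-0.1128,0,-40]],
  ],
)

```text
clock: 19.65
tool_pos: [0.4421, 0.1264, 0.0617]
eef_rot: [0.0, 0.027, 1.0, 0.0]
wrist_force: [0.0, -0.2, -0.7]
grip_width: 0.301
grip_force: 0.0
```

```bash
python3 - <<'E'
from station import arm; from geo import *
o=arm.observe(); R=rot(o["eef_rot"]); H=np.array([.615,.1158]); d=o["tool_pos"][:2]-H
print(o["tool_pos"],"r",np.hypot(*d),"phi",np.degrees(np.arctan2(d[1],d[0])),"force tool",R.T@o["wrist_force"])
for a in (183,186,189.33,190.5,191.5):
    t=np.radians(a); print(a); delta(o,(*(H+.177*np.array([np.cos(t),np.sin(t)])),.061),a)
E
```

```text
[0.44207669 0.12636671 0.0616699 ] r 0.17324585396367484 phi 176.50321415197857 force tool [-0.04319166 -0.23451555  0.65151707]
183
shift [ 0.0027 -0.02    0.0007] yaw now 176.87 roll -6.13
186
shift [ 0.0015 -0.0292  0.0007] yaw now 176.87 roll -9.13
189.33
shift [-0.0004 -0.0393  0.0007] yaw now 176.87 roll -12.46
190.5
shift [-0.0012 -0.0428  0.0007] yaw now 176.87 roll -13.63
191.5
shift [-0.002  -0.0458  0.0007] yaw now 176.87 roll -14.63
```

Call:
drive_tool(
  increments=[
    [[0.0015,-0.006,0,-2],[0.002,-0.014,0,-4.5],[0.002,-0.022,0,-7],[0.0015,-0.029,0,-9],[0.0005,-0.034,0,-11],[0,-0.037,0,-12],[0,-0.039,0,-12.5],[0,-0.039,0,-12.5]],
  ],
)

```text
clock: 20.65
tool_pos: [0.4405, 0.0882, 0.0618]
eef_rot: [0.001, -0.082, 0.997, 0.0]
wrist_force: [1.2, 1.5, 0.6]
grip_width: 0.305
grip_force: 0.5
```

Call:
drive_tool(
  increments=[
    [[0,-0.001,0,0],[0,-0.002,0,0],[0,-0.003,0,0],[0,-0.003,0,0]],
  ],
)

```text
clock: 21.15
tool_pos: [0.4401, 0.0843, 0.0613]
eef_rot: [-0.0, -0.082, 0.997, -0.0]
wrist_force: [1.0, 0.6, 0.7]
grip_width: 0.295
grip_force: 0.0
```

Call:
drive_tool(
  increments=[
    [[0,-0.001,0,0],[0,-0.002,0,0],[0,-0.002,0,0]],
  ],
)

```text
clock: 21.52
tool_pos: [0.4407, 0.0826, 0.0614]
eef_rot: [-0.0, -0.082, 0.997, -0.0]
wrist_force: [-0.6, 1.2, -0.1]
grip_width: 0.3
grip_force: 0.0
```

Call:
drive_tool(
  increments=[
    [[0,-0.001,0,0],[0,-0.002,0,0],[0,-0.002,0,0]],
  ],
)

```text
clock: 21.9
tool_pos: [0.4408, 0.082, 0.0614]
eef_rot: [-0.0, -0.082, 0.997, 0.001]
wrist_force: [-0.9, 7.1, -0.6]
grip_width: 0.3
grip_force: 3.2
```

Call:
drive_tool(
  increments=[
    [[0,-0.001,0,0],[0,-0.002,0,0],[0,-0.002,0,0]],
  ],
)

```text
clock: 22.28
tool_pos: [0.4408, 0.0817, 0.0614]
eef_rot: [-0.0, -0.081, 0.997, 0.003]
wrist_force: [-2.5, 14.2, -0.6]
grip_width: 0.297
grip_force: 7.0
```

Call:
drive_tool(
  increments=[
    [[0,-0.001,0,0],[0,-0.002,0,0],[0,-0.002,0,0]],
  ],
)

```text
clock: 22.65
tool_pos: [0.4409, 0.0814, 0.0614]
eef_rot: [-0.0, -0.081, 0.997, 0.004]
wrist_force: [-3.0, 20.4, -0.8]
grip_width: 0.299
grip_force: 10.8
```

It's at a hard stop at 20 N, well over the 5 N ball. I'll back off, lift out and check.

Call:
drive_tool(
  increments=[
    [[0,0.003,0,0],[0,0.0075,0,0],[0,0.0075,0,0]],
  ],
)

```text
clock: 23.02
tool_pos: [0.4406, 0.0842, 0.0615]
eef_rot: [0.0, -0.083, 0.997, -0.0]
wrist_force: [-0.2, -0.4, 0.5]
grip_width: 0.304
grip_force: 0.0
```

Call:
drive_tool(
  increments=[
    [[0,0,0,0],[0,0,-0.02,0],[0,0,-0.06,0],[0,0,-0.11,0],[0,0,-0.16,0],[-0.04,0,-0.2,0],[-0.06,0,-0.23,0],[-0.06,0,-0.24,0],[-0.06,0,-0.24,0]],
  ],
  gripper=0,
)

```text
clock: 24.15
tool_pos: [0.4992, 0.0937, 0.3013]
eef_rot: [-0.0, -0.082, 0.997, -0.0]
wrist_force: [0.4, 1.2, -1.3]
grip_width: 0.499
grip_force: 0.0
```

```bash
python3 snap.py w7; python3 - <<'E'
from station import arm; import cv2,numpy as np
s=cv2.cvtColor(arm.read_camera("scene"),cv2.COLOR_RGB2BGR)[140:240,270:370]; w=cv2.imread("pics/w7.png")
c=np.zeros((600,800,3),np.uint8); c[:300,:480]=cv2.resize(w,(480,300)); c[:300,490:790]=cv2.resize(s,(300,300),interpolation=cv2.INTER_CUBIC)
t=cv2.cvtColor(arm.read_camera("top"),cv2.COLOR_RGB2BGR)[160:260,240:360]; c[300:600,:360]=cv2.resize(t,(360,300),interpolation=cv2.INTER_CUBIC)
c[305:600,370:800]=cv2.resize(w[100:300,170:462],(430,295),interpolation=cv2.INTER_CUBIC)
cv2.imwrite("pics/fin.png",c)
E
```

```text
24.15 [0.49923084 0.09372403 0.30126113] 0.04523929270261083
```

View pics/fin.png

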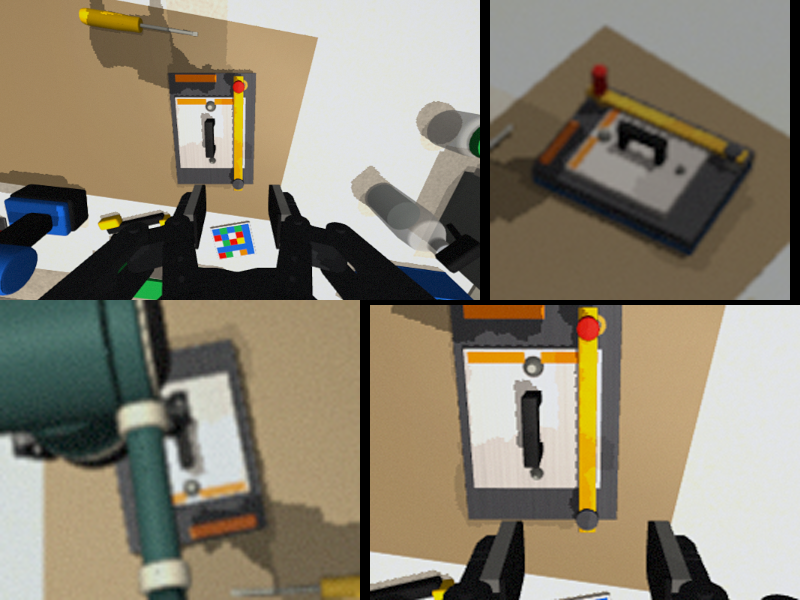

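The final view shows both pins up through the plate's holes, orange matched to orange, and the bar parallel to the plate's edge with its knob at the catch. I'll check the knob position numerically, then hand in.

```bash
python3 - <<'E'
from geo import *; import json,cv2
W=json.load(open("pics/w7.json")); h=cv2.cvtColor(cv2.imread("pics/w7.png"),cv2.COLOR_BGR2HSV)
m=cv2.inRange(h,(0,170,120),(6,255,255))|cv2.inRange(h,(175,170,120),(180,255,255)); m[200:]=0
n,l,s,c=cv2.connectedComponentsWithStats(m); i=1+np.argmax(s[1:,4]); p=atz(ray(W,c[i]),.085); print(s[i],c[i],p)
y=np.radians(9.33); d=p[:2]-np.array([.532,.0535]); print("mould frame",d@[np.cos(y),np.sin(y)],d@[-np.sin(y),np.cos(y)],"want -.085,.048")
E
```

```text
[310 108  16  16 185] [317.55135135 115.52432432] [0.43995482 0.08681643 0.085     ]
mould frame -0.08542623748086461 0.04779809469920675 want -.085,.048
```

```bash
python3 -c "
from station import arm; print(arm.finish_job())"
```

```text
the job is handed in; nothing more can be done
None
```

The job is handed in: the plate is seated flush over both pins, and the keeper is against its stop, with its knob within 0.5 mm of the shut position. It took about 24 s, nothing else on the table was touched, and no verdict has been reported.

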